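# Set up the motorised lantern display

## Task

Get the stall's motorised lantern display ready: first slide the orange-ridged switch on the grey control box to off (towards the white dot), and touch no lantern and not the shutter while it is on. Then hang every tin lantern by its handle on a double hook of the rail, one lantern to a hook, any hook, left hanging still, and pull the lamp shutter open until its white line is level with the red pointer. When all that is done slide the switch back to on (towards the green dot), and leave the other things on the table alone.

Things in the scene. Friction and masses are not known exactly. Their poses are not given: they have to be found in the camera images.
- rail: Fixed hook rail: wooden crossbar 480 mm long along y, top 205 mm above the table,, on two posts. Origin on the table under its middle, z up; its -x side faces the robot. Four brass double hooks at y = -195, -65, 65, 195 mm: each two 8 mm bars on one white plate, 58 mm between centres along y, running out along -x. A lantern's handle bar rests across both, fingers fit between.
- hook0 (a point): Double hook 0 (rightmost seen from the robot): point midway between its two bars, 204 mm above the table, where the middle of a hung handle bar rests (V seats 65 mm out from the crossbar), along y. The bars' underside is 191 mm up; their ends, 35 mm further to -x, turn up to 229 mm. They pass in through the handle's opening as the lantern comes from -x; then lower it. Axes as the rail's.
- hook1 (a point): Double hook 1 (second from right seen from the robot): point midway between its two bars, 204 mm above the table, where the middle of a hung handle bar rests (V seats 65 mm out from the crossbar), along y. The bars' underside is 191 mm up; their ends, 35 mm further to -x, turn up to 229 mm. They pass in through the handle's opening as the lantern comes from -x; then lower it. Axes as the rail's.
- hook2 (a point): Double hook 2 (second from left seen from the robot): point midway between its two bars, 204 mm above the table, where the middle of a hung handle bar rests (V seats 65 mm out from the crossbar), along y. The bars' underside is 191 mm up; their ends, 35 mm further to -x, turn up to 229 mm. They pass in through the handle's opening as the lantern comes from -x; then lower it. Axes as the rail's.
- hook3 (a point): Double hook 3 (leftmost seen from the robot): point midway between its two bars, 204 mm above the table, where the middle of a hung handle bar rests (V seats 65 mm out from the crossbar), along y. The bars' underside is 191 mm up; their ends, 35 mm further to -x, turn up to 229 mm. They pass in through the handle's opening as the lantern comes from -x; then lower it. Axes as the rail's.
- lantern_red: A loose red tin lantern, 0.28 kg within about 25 percent; may be absent. Square body 76 x 76 mm, 62 mm high with its lid, and a rigid upright steel bail handle of 8 mm round bar: a level bar 100 mm long along the lantern's own y, its centre 132 mm above the underside, and two legs down at y = +-50 mm (clear opening 92 x 66 mm). Origin: centre of the underside; z up when standing.
- lantern_yellow: A loose yellow tin lantern, 0.28 kg within about 25 percent; may be absent. Square body 76 x 76 mm, 62 mm high with its lid, and a rigid upright steel bail handle of 8 mm round bar: a level bar 100 mm long along the lantern's own y, its centre 132 mm above the underside, and two legs down at y = +-50 mm (clear opening 92 x 66 mm). Origin: centre of the underside; z up when standing.
- lantern_blue: A loose blue tin lantern, 0.28 kg within about 25 percent; may be absent. Square body 76 x 76 mm, 62 mm high with its lid, and a rigid upright steel bail handle of 8 mm round bar: a level bar 100 mm long along the lantern's own y, its centre 132 mm above the underside, and two legs down at y = +-50 mm (clear opening 92 x 66 mm). Origin: centre of the underside; z up when standing.
- lantern_green: A loose green tin lantern, 0.28 kg within about 25 percent; may be absent. Square body 76 x 76 mm, 62 mm high with its lid, and a rigid upright steel bail handle of 8 mm round bar: a level bar 100 mm long along the lantern's own y, its centre 132 mm above the underside, and two legs down at y = +-50 mm (clear opening 92 x 66 mm). Origin: centre of the underside; z up when standing.
- lantern_red_bar (a point): Middle of the red lantern's handle bar (132 mm above its underside); axes as the lantern's, so the bar runs along y.
- lantern_yellow_bar (a point): Middle of the yellow lantern's handle bar (132 mm above its underside); axes as the lantern's, so the bar runs along y.
- lantern_blue_bar (a point): Middle of the blue lantern's handle bar (132 mm above its underside); axes as the lantern's, so the bar runs along y.
- lantern_green_bar (a point): Middle of the green lantern's handle bar (132 mm above its underside); axes as the lantern's, so the bar runs along y.
- box: The fixed grey control box, 200 mm (x) by 180 mm (y), flat top 70 mm above the table. Origin under its middle, z up. It has a sliding shutter over a lamp window on its +y half and an orange-ridged slide switch on its -y half; both slide along the box's x.
- switch (a joint): Slide switch, m: 0 = off (ridge at the end towards the box's -x, by the white dot), 0.016 = on (end towards the box's +x, by the green dot). A slider flush with the box top that carries one small ridge; it snaps over centre at 0.008 and takes about 3 N to start. It starts on.
- switch_ridge (a point): Top middle of the switch's orange ridge, which is 6 mm thick along the slide (box x), 24 mm wide along the box's y, and stands 10 mm above the box top; the top is otherwise flat and free for 50 mm around it towards the box's -x and +x. Axes as the box's.
- shutter (a joint): Shutter opening, m: 0 = shut, grows as the shutter slides to the box's -x, to 0.080 at most. Stiff: sliding friction about 8 N; stays where it is left. Starts within 8 mm of shut.
- shutter_tab (a point): Top middle of the shutter's black upright tab: 12 mm thick along the slide (box x), 40 mm wide along the box's y, 30 mm high; its top is 35 mm above the box top. Axes as the box's.
- shutter_line (a point): Outer end of the white line on the shutter plate, level with the middle of the tab, at the plate's +y edge. Axes as the box's; moves with the shutter.
- pointer: The small fixed red pointer (5 mm thick along the box's x, 10 mm wide, 12 mm high) beside the shutter on the box top at its +y edge; its middle marks where the white line must come. Its place along the box's x differs from start to start. Axes as the box's.
- tape: Bystander, to be left alone: a cardboard tape roll, ring 90 mm across, 25 mm high, lying flat between the lanterns and the rail.
- wire_spool: Bystander, to be left alone: a copper-coloured wire spool 70 mm across, 30 mm high, lying flat between the lanterns and the rail.
- glue: Bystander, to be left alone: a glue bottle 56 mm across, 130 mm high, to the right of the control box.
- brush_mug: Bystander, to be left alone: a blue cup 80 mm across, 90 mm high, at the far left.
Things that resemble listed ones, but are neither listed nor needed, are in the scene too. What is meant by the lantern_green is not pink, and is the smaller of those in its own colour.

How it is judged:
On the way, in this order (a step that is already met when the one before it is completed fails the run):
1. the switch is slid to off (value of joint switch below 0.003 m), for 0.2 s.
2. with the switch off, every lantern hangs on a hook and the shutter's line is at the pointer (value of joint switch below 0.003 m and (distance between lantern_red_bar and hook0 below 0.018 m or distance between lantern_red_bar and hook1 below 0.018 m or distance between lantern_red_bar and hook2 below 0.018 m or distance between lantern_red_bar and hook3 below 0.018 m) and (distance between lantern_yellow_bar and hook0 below 0.018 m or distance between lantern_yellow_bar and hook1 below 0.018 m or distance between lantern_yellow_bar and hook2 below 0.018 m or distance between lantern_yellow_bar and hook3 below 0.018 m) and (distance between lantern_blue_bar and hook0 below 0.018 m or distance between lantern_blue_bar and hook1 below 0.018 m or distance between lantern_blue_bar and hook2 below 0.018 m or distance between lantern_blue_bar and hook3 below 0.018 m) and (distance between lantern_green_bar and hook0 below 0.018 m or distance between lantern_green_bar and hook1 below 0.018 m or distance between lantern_green_bar and hook2 below 0.018 m or distance between lantern_green_bar and hook3 below 0.018 m) and x of shutter_line in the frame of pointer between -0.006 and 0.006 m), for 0.3 s.
3. the switch is slid back to on (value of joint switch above 0.013 m), for 0.2 s.
At the end, for the whole second after the job is handed in: The switch is on (past 13 of its 16 mm), every lantern that is present hangs upright (within 0.25 rad) and still on a double hook with the middle of its handle bar within 18 mm of that hook's point, and the shutter's white line is within 6 mm of the pointer's middle along the slide (value of joint switch above 0.013 m and (distance between lantern_red_bar and hook0 below 0.018 m or distance between lantern_red_bar and hook1 below 0.018 m or distance between lantern_red_bar and hook2 below 0.018 m or distance between lantern_red_bar and hook3 below 0.018 m) and angle between each of lantern_red, lantern_yellow, lantern_blue, lantern_green's own z axis and vertical below 0.25 rad and linear speed of each of lantern_red, lantern_yellow, lantern_blue, lantern_green below 0.04 m/s and (distance between lantern_yellow_bar and hook0 below 0.018 m or distance between lantern_yellow_bar and hook1 below 0.018 m or distance between lantern_yellow_bar and hook2 below 0.018 m or distance between lantern_yellow_bar and hook3 below 0.018 m) and (distance between lantern_blue_bar and hook0 below 0.018 m or distance between lantern_blue_bar and hook1 below 0.018 m or distance between lantern_blue_bar and hook2 below 0.018 m or distance between lantern_blue_bar and hook3 below 0.018 m) and (distance between lantern_green_bar and hook0 below 0.018 m or distance between lantern_green_bar and hook1 below 0.018 m or distance between lantern_green_bar and hook2 below 0.018 m or distance between lantern_green_bar and hook3 below 0.018 m) and x of shutter_line in the frame of pointer between -0.006 and 0.006 m); the robot touches nothing.
It fails at once if a lantern is handled while the switch is on (value of joint switch above 0.012 m and (contact force between the fingers and lantern_red above 1 N or contact force between the fingers and lantern_yellow above 1 N or contact force between the fingers and lantern_blue above 1 N or contact force between the fingers and lantern_green above 1 N)).
It fails at once if the shutter is handled while the switch is on (value of joint switch above 0.012 m and contact force between the fingers and shutter above 1 N).
It fails at once if a bystander is moved more than 60 mm (distance of any of tape, wire_spool, glue, brush_mug from where it was at the start of the episode above 0.06 m).
Of lantern_red, lantern_yellow, lantern_blue, lantern_green only 3 to 4 are there at a start; the rules pass over those that are not, and their reading is None.
At some moment in a run one of lantern_red, lantern_yellow, lantern_blue, lantern_green may be knocked a few centimetres aside while the robot is not near it.
It also fails if it takes over 210 s, if anything falls off the work surface, if the arm or the gripper's body presses on something with over 40 N, if the wrist force passes 120 N, or if a joint passes its speed limit or range.

## Robot

A 6-joint arm with a two-finger parallel gripper is mounted at the origin on the work surface. World frame = base frame: x ahead of the robot, y to its left, z up, the work surface at z = 0. Lengths are in m, angles in rad, forces in N, time in s.
With the tool pointing down it reaches from about 0.375 to 0.925 m from the base axis. Payload 5.7 kg.
Tool frame: the origin (TCP) lies midway between the tips of the shut fingers; the grasp point (between the pads) lies 19 mm behind it; z points along the fingers, y is the line along which they close (so a half turn about z gives the same grasp; the last joint's range is limited). The gripper opens to 88 mm and grips with 3 to 60 N. Pads are 20 mm wide; open, the fingers measure 115 mm over their backs; the gripper's body (75 mm by 178 mm) begins 61 mm behind the grasp point.
Start: joints at [1.182, 0.359, 1.51, -0, 1.272, -0.115], TCP at [0.162, 0.578, 0.223] pointing down, gripper open.
Joint ranges: [-2.97, 2.97], [-1.01, 2.36], [0.21, 2.38], [-0.96, 4.11], [0.2, 2.71], [-2.98, 2.98]. Speed limits (rad/s): [2.39, 2.39, 3.14, 3.14, 3.14, 3.14].

## Interface

Orientations are given as a rotation vector (axis times angle).
In Python, from bench import r gives the robot as it stands. The module is installed in compiled form; this text tells all that it offers.
- The arm moves only by the tool arm_command, never from a script. Its argument "steps" is a list of rows, each an object of numbers: "tx", "ty", "tz": the shift along the tool's x, y, z in m; "twist": the turn about the tool's z in degrees. A call has 1 to 12 rows; each row shifts and turns the commanded pose from where the row before left it, along the tool's axes as they then stand; what a row does not reach is not made up. A row lasts 1/8 s, in which the tool goes at most 62.5 mm and 10.7 degrees, less where a joint would pass 70% of its speed; a pose out of reach is approached as far as the arm can. A call is refused whole if a number of a shift passes 0.0625 or a number of a turn 10.7, either way. A call with a gripper value outside its range is refused whole. "gripper" is the opening, from -1 (shut) to 1 (fully open), set as the call begins (left out, the last holds). The fingers move at their own pace and stop on an object; "newtons" is the grip in N (left out, the last holds). Time passes only in rows, so rows that do not move let the fingers close. It gives the time, the measured TCP pose, the force, the opening and the grip force at its end, in the units of the state.
- r.get_obs(): the state, without advancing time (a new reading comes with each control period).
- r.get_image(name): name is "scene" or "top"; returns a dict with "image" (384x512x3 uint8, blue, green, red), "fx", "fy", "cx", "cy" (pixels), "position" and "rotation" of the camera in the world. Camera axes: x right, y down, z forward; pixel columns grow to the right and rows downward; lengths in m; the calibration is good to about 2 mm. A picture is of the moment at which its call begins. There is no depth.
- r.close_job(): hands the job in; it is judged then, once.
Trained networks look in the newest picture that a camera, given by its name, has taken for a name from the list of things; names that differ only in an ending like _2 or _b are one class to them, and where a whole thing is asked for, a point or a joint stands for the part that bears it (a point fixed in the world has none). Each returns a list of dicts, best first, with "confidence" (0 to 1); they miss things now and then, are a little off and sometimes report something else, mostly with a low value. They report only what shows in the picture. A call takes as long as a camera call. They do not tell look-alikes from the thing itself.
- r.boxes_of(camera, target): "box" ([centre column, centre row, width, height] in pixels, round what is visible of it).
- r.mark_of(camera, target): "point" ([row, column] in pixels: a listed point, or the origin of a listed thing).
The state is a dict: "clock": time; "joint_positions": joint angles; "qvel": joint speeds; "joint_efforts": joint torques, N m; "tool_pos": TCP position; "eef_rot": TCP orientation; "ft_force": force on the tool from outside, world axes, zero at the start; "wrist_torque": the same for the moment, N m; "gripper_width": finger opening in m; "gripper_force": force on a finger pad.
Only numpy, scipy, OpenCV 4.12 (cv2) and the standard library are available. Lean on these libraries where they do the work, as an engineer would, in place of code of your own. Each camera call takes 0.05 s, during which the arm holds its last target. There are 200 camera calls.

## Working session

There is one attempt and no reset: what is moved stays moved. The work goes in short steps, Python scripts to look and compute and a tool call to move; the robot and the scene stay as the last step left them, time stands still between calls to the robot, and variables do not carry over. Pictures are saved under pics/ and viewed, at most 14 in all, crops included, and the job is handed in when it is done.

Besides the shell and the picture viewer there is one more tool, called after ">>>" as name(argument=value, ...), one argument or row to a line, values as JSON. arm_command: Moves the arm, as the interface text tells. Its arguments: {"type":"object","properties":{"steps":{"type":"array","items":{"type":"object","properties":{"tx":{"type":"number"},"ty":{"type":"number"},"tz":{"type":"number"},"twist":{"type":"number"}}}},"gripper":{"type":"number"},"newtons":{"type":"number"}},"required":["steps"]}

```bash
mkdir -p pics
cat > h.py <<'E'
from bench import r
import numpy as np, cv2
from scipy.spatial.transform import Rotation as R
def ray(im,col,row):
    d=np.array([(col-im['cx'])/im['fx'],(row-im['cy'])/im['fy'],1.])
    Rm=np.array(im['rotation']); 
    if Rm.shape!=(3,3): Rm=R.from_rotvec(Rm.ravel()).as_matrix()
    return np.array(im['position']),Rm@d
def at(im,col,row,z):
    p,d=ray(im,col,row); return p+d*(z-p[2])/d[2]
def st():
    o=r.get_obs(); print(o['clock'],np.round(o['tool_pos'],4),np.round(o['eef_rot'],3),np.round(o['ft_force'],1),o['gripper_width'],o['gripper_force'])
    M=R.from_rotvec(o['eef_rot']).as_matrix(); print('x',M[:,0].round(3),'y',M[:,1].round(3)); return o,M
E
python3 - <<'E'
from h import *
st()
ims={}
for c in('top','scene'):
    im=r.get_image(c); cv2.imwrite(f'pics/{c}0.png',im['image']); print(c,im['position'],im['rotation'],im['fx'])
    big=cv2.resize(im['image'],(800,600),interpolation=cv2.INTER_CUBIC);cv2.imwrite(f'pics/{c}0b.png',big)
    for t,z in [('rail',0),('hook0',.204),('lantern_red_bar',.132),('lantern_yellow_bar',.132),('lantern_blue_bar',.132),('lantern_green_bar',.132),('switch_ridge',.08),('shutter_tab',.105),('shutter_line',.073),('pointer',.076),('box',0)]:
        for d in r.mark_of(c,t)[:4]:
            p=d['point']; print(t,round(d['confidence'],2),np.round(p,1),at(im,p[1],p[0],z).round(4))
E
```

```text
0.0 [0.162  0.577  0.2218] [-4.290e-01 -3.112e+00  3.000e-03] [-0.3  0.4 -0.3] 0.08770709806699693 0.0
x [-0.963  0.27   0.   ] y [ 0.27   0.963 -0.002]
top [0.26784859 0.00491392 1.2529367 ] [-2.10830577  2.12547812 -0.22237144] 359.1769434490272
rail 0.96 [147.4 222.3] [0.6965 0.1125 0.    ]
hook0 0.95 [138.8 245.5] [0.654  0.0239 0.204 ]
hook0 0.87 [143.  157.2] [0.6423 0.2946 0.204 ]
hook0 0.8 [133.  285.2] [ 0.672  -0.0988  0.204 ]
hook0 0.79 [146.3 200.9] [0.6307 0.1605 0.204 ]
lantern_red_bar 0.87 [221.7 185.2] [0.4082 0.215  0.132 ]
lantern_red_bar 0.65 [182.3 213.9] [0.5343 0.127  0.132 ]
lantern_red_bar 0.64 [180.8 248.1] [0.5384 0.0174 0.132 ]
lantern_red_bar 0.18 [187.9 331.5] [ 0.5131 -0.2493  0.132 ]
lantern_blue_bar 0.86 [215.9 232.6] [0.4254 0.0667 0.132 ]
lantern_green_bar 0.97 [256. 130.] [0.3038 0.3811 0.132 ]
lantern_green_bar 0.91 [211.7 271.3] [ 0.4377 -0.0553  0.132 ]
lantern_green_bar 0.78 [262.2 392.9] [ 0.2782 -0.4258  0.132 ]
lantern_green_bar 0.38 [132.2 287.1] [ 0.7025 -0.1123  0.132 ]
switch_ridge 0.43 [176.9 352.7] [ 0.5619 -0.3346  0.08  ]
shutter_tab 
[... 936 characters left out ...]
85 0.132 ]
lantern_blue_bar 0.46 [210.5 315.7] [0.5654 0.2018 0.132 ]
lantern_green_bar 0.78 [145.6 168.2] [ 0.1779 -0.4418  0.132 ]
lantern_green_bar 0.76 [184.1 247.2] [ 0.4296 -0.0629  0.132 ]
lantern_green_bar 0.58 [173.3 361.3] [0.298  0.3759 0.132 ]
lantern_green_bar 0.45 [204.7 224.5] [ 0.5713 -0.1264  0.132 ]
switch_ridge 0.47 [211.2 173.5] [ 0.5657 -0.3215  0.08  ]
shutter_tab 0.58 [208.9 193.5] [ 0.5749 -0.2418  0.105 ]
shutter_tab 0.37 [221.1 184. ] [ 0.6494 -0.2591  0.105 ]
shutter_line 0.68 [211.6 204.8] [ 0.5447 -0.2077  0.073 ]
shutter_line 0.68 [210.2 173.5] [ 0.5507 -0.3261  0.073 ]
box 0.8 [223.6 183.1] [ 0.5363 -0.2988  0.    ]
box 0.37 [187.9 318.6] [0.2278 0.2156 0.    ]
```

View pics/top0b.png

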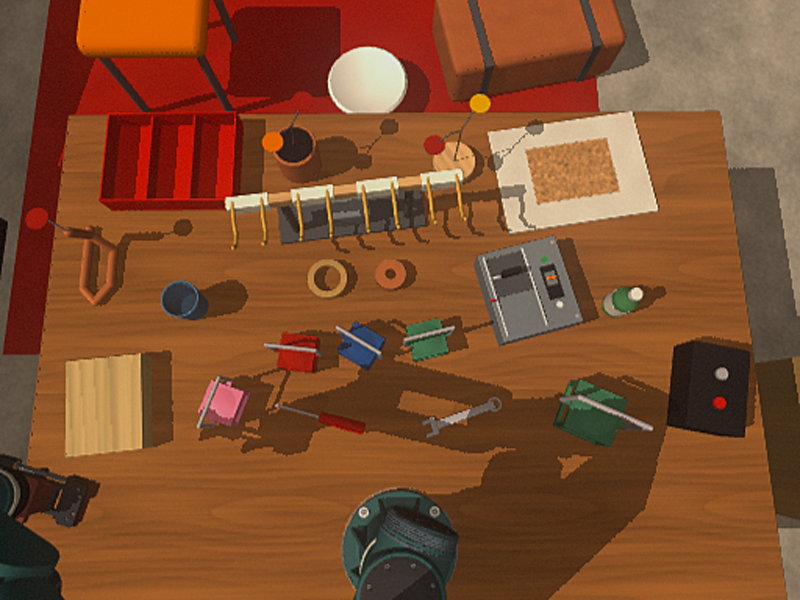

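View pics/scene0b.png

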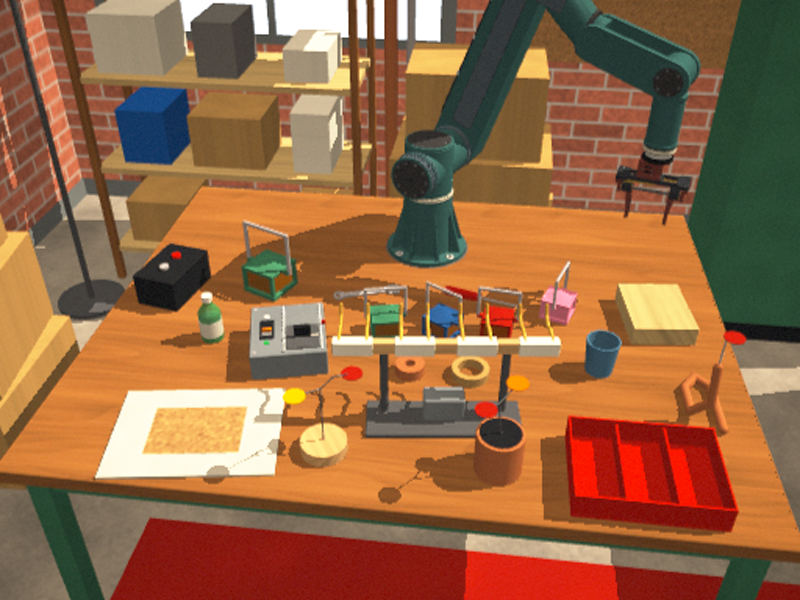

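Run:
```python
import cv2
a=cv2.imread('pics/top0.png')[135:235,290:390]
b=cv2.imread('pics/scene0.png')[175:255,120:240]
cv2.imwrite('pics/c1.png',cv2.hconcat([cv2.resize(a,(400,400),interpolation=cv2.INTER_CUBIC),cv2.resize(b,(400,400),interpolation=cv2.INTER_CUBIC)]))
```

```text
(no output)
```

View pics/c1.png

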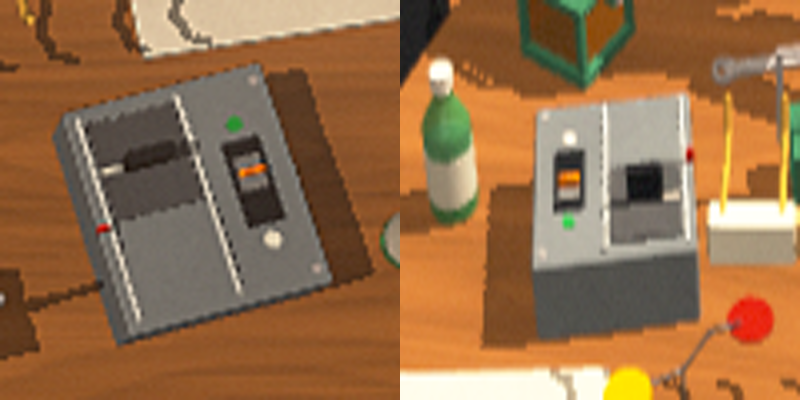

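The top view shows red, blue and green lanterns at about (297,350), (360,345) and (428,338) in the 800-px picture. Yellow is absent, and the pink lantern and the big green one are decoys. In the crop, the switch ridge is at raw px (353,177), the pointer at (316,192) and the line end at (316,178). I'll zoom in on the handles and hooks next.

Run:
```python
import cv2
i=cv2.imread('pics/top0.png')
a=i[100:160,140:300];b=i[195:240,140:300]
cv2.imwrite('pics/c2.png',cv2.vconcat([cv2.resize(x,None,fx=5,fy=5,interpolation=cv2.INTER_CUBIC) for x in(a,b)]))
```

```text
(no output)
```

View pics/c2.png

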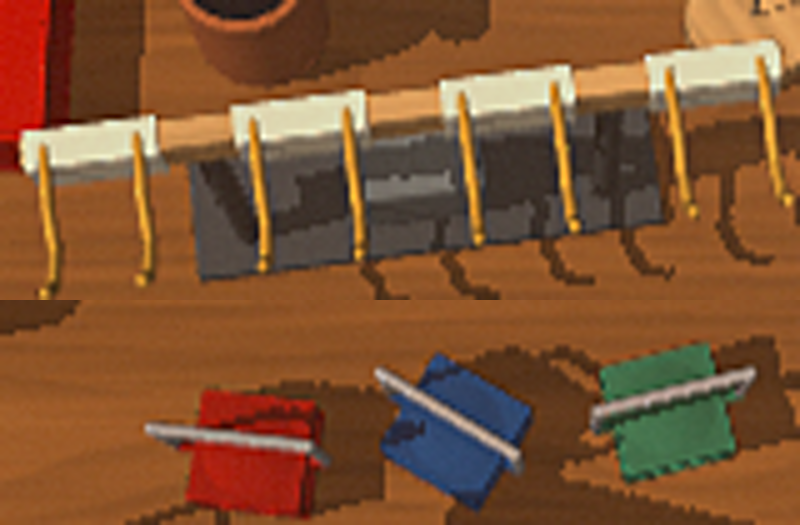

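```bash
cat > m.py <<'E'
from h import *
im=r.get_image('top')
tips=[(47,292),(143,279),(265,264),(360,254),(478,238),(573,226),(692,211),(788,199)]
W=np.array([at(im,140+c/5,100+q/5,.226)[:2] for c,q in tips])
ys=[h+s for h in(.195,.065,-.065,-.195) for s in(.029,-.029)]
L=np.array([[-.035,y] for y in ys])  # seat line frame
lc,wc=L.mean(0),W.mean(0)
H=(L-lc).T@(W-wc); th=np.arctan2(H[0,1]-H[1,0],H[0,0]+H[1,1]); c,s=np.cos(th),np.sin(th);Rr=np.array([[c,-s],[s,c]])
t=wc-Rr@lc; print('rail yaw',np.degrees(th),'res mm',((L@Rr.T+t-W)*1000).round(1).tolist())
for i,y in enumerate((-.195,-.065,.065,.195)): print('hook',i,(Rr@[0,y]+t).round(4))
for n,a,b in[('red',(150,430),(318,448)),('blue',(379,373),(518,461)),('green',(596,413),(752,375))]:
    A,B=[at(im,140+u/5,195+(v-300)/5,.132) for u,v in(a,b)]
    print(n,((A+B)/2).round(4),'len',np.linalg.norm(A-B).round(4),'bar dir deg',np.degrees(np.arctan2(*(A-B)[1::-1])).round(1))
f=lambda c,q,z: at(im,290+c/4,135+q/4,z)
C=[f(*p,.07)[:2] for p in((70,118),(258,68),(330,278),(118,338))]
print('box corners',np.round(C,4).tolist()); C=np.array(C); print('mean',C.mean(0),'x yaw',np.degrees(np.arctan2(*((C[0]+C[1]-C[2]-C[3])[::-1]))))
print('ridge',f(252,171,.08),'green',f(235,124,.07),'white',f(273,240,.07),'pointer',f(103,229,.082),'line',f(104,172,.073),'tab',f(150,152,.105))
p=[f(178,97,.07),f(240,293,.07)];d=p[0]-p[1];print('railline yaw',np.degrees(np.arctan2(d[1],d[0])))
E
python3 m.py
python3 - <<'E'
from h import *
im=r.get_image('scene')
g=lambda c,q,z: at(im,120+(c-400)*.3,175+q*.2,z).round(4)
print('scene ridge',g(569,177,.08),'pointer',g(690,154,.08),'line',g(678,195,.073),'tab',g(645,168,.105),'green',g(569,222,.07),'white',g(569,137,.07))
E
```

```text
rail yaw 7.075559087225518 res mm [[0.0, 1.2], [-0.5, 0.4], [-0.5, 1.3], [0.8, 0.3], [0.1, -0.6], [0.1, -1.2], [0.0, -1.0], [-0.1, -0.5]]
hook 0 [ 0.6728 -0.1008]
hook 1 [0.6567 0.0282]
hook 2 [0.6407 0.1572]
hook 3 [0.6247 0.2862]
red [0.4047 0.2099 0.132 ] len 0.1061 bar dir deg 83.4
blue [0.4177 0.076  0.132 ] len 0.1041 bar dir deg 57.3
green [ 0.431  -0.0663  0.132 ] len 0.1015 bar dir deg 103.3
box corners [[0.6092, -0.1854], [0.6528, -0.3493], [0.4688, -0.3977], [0.4198, -0.2179]]
mean [ 0.53764847 -0.28759415] x yaw 12.222842416753794
ridge [ 0.55894082 -0.33538395  0.08      ] green [ 0.60290107 -0.32638412  0.07      ] white [ 0.5015596  -0.35213574  0.07      ] pointer [ 0.50961114 -0.20729375  0.082     ] line [ 0.56073076 -0.21189782  0.073     ] tab [ 0.5695167  -0.24478761  0.105     ]
railline yaw 14.037857294511165
scene ridge [ 0.5621 -0.3331  0.08  ] pointer [ 0.5172 -0.2046  0.08  ] line [ 0.5598 -0.2099  0.073 ] tab [ 0.5731 -0.2422  0.105 ] green [ 0.6027 -0.3233  0.07  ] white [ 0.4997 -0.3508  0.07  ]
```

>>> arm_command(
  steps=[
    {"twist":10.05},
    {"twist":10.05},
    {"twist":10.05},
    {"twist":10.05},
    {"twist":10.05},
    {"twist":10.05},
    {"tx":-0.042,"ty":0.0307},
    {"tx":-0.042,"ty":0.0307},
    {"tx":-0.042,"ty":0.0307},
    {"tx":-0.042,"ty":0.0307},
    {"tx":-0.042,"ty":0.0307},
    {"tx":-0.042,"ty":0.0307},
  ],
  gripper=-0.3,
)

```text
validation failed for argument at $.st...
```

>>> arm_command(
  steps=[
    {"tx":-0.052},
    {"tx":-0.052},
    {"tx":-0.052},
    {"tx":-0.052},
    {"tx":-0.052},
    {"tx":-0.052},
    {"tx":-0.052},
    {"tx":-0.052},
    {"tx":-0.052},
    {"tx":-0.052},
    {"tx":-0.052},
    {"tx":-0.052},
  ],
)

```text
validation failed for argument at $.st...
```

>>> arm_command(
  steps=[
    {"tx":-0.052,"tz":0.025},
    {"tx":-0.052,"tz":0.025},
    {"ty":-0.019},
    {},
    {},
    {},
    {},
  ],
)

```text
validation failed for argument at $.st...
```

```bash
cat >> h.py <<'E'
def plan(x,y,z,az):
    o,M=st(); a=np.degrees(np.arctan2(M[1,1],M[0,1])); tw=(a-az+90)%180-90
    A=np.radians(a-tw); d=np.array([x,y,z])-o['tool_pos']
    print('twist %.2f then tx %.4f ty %.4f tz %.4f'%(tw,-np.sin(A)*d[0]+np.cos(A)*d[1],np.cos(A)*d[0]+np.sin(A)*d[1],-d[2]))
E
python3 - <<'E'
from h import *
plan(.560,-.334,.172,14)
im=r.get_image('top'); cv2.imwrite('pics/t1.png',cv2.resize(im['image'][120:220,280:400],(720,600),interpolation=cv2.INTER_CUBIC))
E
```

```text
1.3 [0.1622 0.5776 0.2226] [-0.429 -3.112  0.   ] [0.5 0.1 1. ] 0.08779793593015982 0.0
x [-0.963  0.27  -0.   ] y [ 0.27   0.963 -0.   ]
twist 60.31 then tx -0.9808 ty 0.1654 tz 0.0506
```

View pics/t1.png

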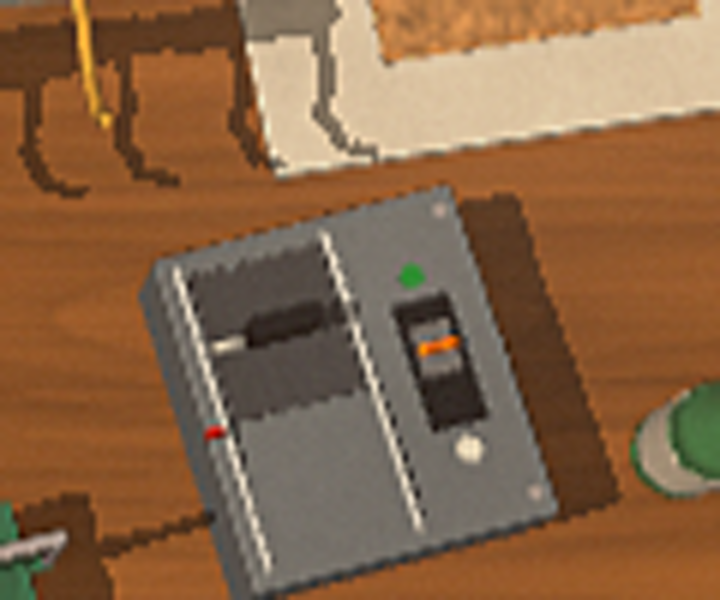

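The picture is unchanged: the ridge is at raw (353,177.7) and the arm hasn't moved. The rows probably need all four fields, so I'll send them that way.

>>> arm_command(
  steps=[
    {"tx":0,"ty":0,"tz":0,"twist":10.05},
    {"tx":0,"ty":0,"tz":0,"twist":10.05},
    {"tx":0,"ty":0,"tz":0,"twist":10.05},
    {"tx":0,"ty":0,"tz":0,"twist":10.05},
    {"tx":0,"ty":0,"tz":0,"twist":10.05},
    {"tx":0,"ty":0,"tz":0,"twist":10.05},
    {"tx":-0.042,"ty":0.0307,"tz":0,"twist":0},
    {"tx":-0.042,"ty":0.0307,"tz":0,"twist":0},
    {"tx":-0.042,"ty":0.0307,"tz":0,"twist":0},
    {"tx":-0.042,"ty":0.0307,"tz":0,"twist":0},
    {"tx":-0.042,"ty":0.0307,"tz":0,"twist":0},
    {"tx":-0.042,"ty":0.0307,"tz":0,"twist":0},
  ],
  gripper=-0.3,
  newtons=15,
)

```text
clock: 2.85
tool_pos: [0.4032, 0.3766, 0.2228]
eef_rot: [1.934, 2.476, 0.001]
ft_force: [0.3, 0.3, 0.1]
gripper_width: 0.0309
gripper_force: 0.0
```

>>> arm_command(
  steps=[
    {"tx":-0.052,"ty":0,"tz":0,"twist":0},
    {"tx":-0.052,"ty":0,"tz":0,"twist":0},
    {"tx":-0.052,"ty":0,"tz":0,"twist":0},
    {"tx":-0.052,"ty":0,"tz":0,"twist":0},
    {"tx":-0.052,"ty":0,"tz":0,"twist":0},
    {"tx":-0.052,"ty":0,"tz":0,"twist":0},
    {"tx":-0.052,"ty":0,"tz":0,"twist":0},
    {"tx":-0.052,"ty":0,"tz":0,"twist":0},
    {"tx":-0.052,"ty":0,"tz":0,"twist":0},
    {"tx":-0.052,"ty":0,"tz":0,"twist":0},
    {"tx":-0.052,"ty":0,"tz":0,"twist":0},
    {"tx":-0.052,"ty":0,"tz":0,"twist":0},
  ],
)

```text
clock: 4.35
tool_pos: [0.5534, -0.2295, 0.2228]
eef_rot: [1.934, 2.475, 0.0]
ft_force: [0.3, 0.6, -0.3]
gripper_width: 0.0309
gripper_force: 0.0
```

>>> arm_command(
  steps=[
    {"tx":-0.052,"ty":0,"tz":0.025,"twist":0},
    {"tx":-0.052,"ty":0,"tz":0.025,"twist":0},
    {"tx":0,"ty":-0.019,"tz":0,"twist":0},
    {"tx":0,"ty":0,"tz":0,"twist":0},
    {"tx":0,"ty":0,"tz":0,"twist":0},
    {"tx":0,"ty":0,"tz":0,"twist":0},
  ],
)

```text
clock: 5.1
tool_pos: [0.5605, -0.3322, 0.174]
eef_rot: [1.931, 2.476, 0.0]
ft_force: [-0.3, -0.3, 0.1]
gripper_width: 0.0307
gripper_force: 0.0
```

Run:
```python
from h import *
plan(.560,-.334,.075,14)
```

```text
5.1 [ 0.5605 -0.3322  0.174 ] [1.931 2.476 0.   ] [-0.3 -0.3  0.1] 0.030720196089363657 0.0
x [-0.243  0.97  -0.001] y [0.97  0.243 0.001]
twist 0.09 then tx -0.0016 ty -0.0009 tz 0.0990
```

>>> arm_command(
  steps=[
    {"tx":-0.0016,"ty":-0.001,"tz":0.03,"twist":0},
    {"tx":0,"ty":0,"tz":0.03,"twist":0},
    {"tx":0,"ty":0,"tz":0.03,"twist":0},
    {"tx":0,"ty":0,"tz":0.009,"twist":0},
    {"tx":0,"ty":0,"tz":0,"twist":0},
    {"tx":0,"ty":0,"tz":0,"twist":0},
  ],
)

```text
clock: 5.85
tool_pos: [0.5603, -0.3355, 0.0752]
eef_rot: [1.932, 2.474, -0.0]
ft_force: [0.1, -0.0, -0.4]
gripper_width: 0.0306
gripper_force: 0.0
```

>>> arm_command(
  steps=[
    {"tx":0,"ty":0,"tz":0,"twist":0},
    {"tx":0,"ty":0,"tz":0,"twist":0},
    {"tx":0,"ty":0,"tz":0,"twist":0},
    {"tx":0,"ty":0,"tz":0,"twist":0},
    {"tx":0,"ty":0,"tz":0,"twist":0},
    {"tx":0,"ty":0,"tz":0,"twist":0},
  ],
  gripper=-1,
)

```text
clock: 6.6
tool_pos: [0.5597, -0.3352, 0.0742]
eef_rot: [1.933, 2.475, 0.0]
ft_force: [2.6, 1.6, 5.4]
gripper_width: 0.0056
gripper_force: 15.0
```

>>> arm_command(
  steps=[
    {"tx":0,"ty":-0.005,"tz":0,"twist":0},
    {"tx":0,"ty":-0.005,"tz":0,"twist":0},
    {"tx":0,"ty":-0.005,"tz":0,"twist":0},
    {"tx":0,"ty":-0.003,"tz":0,"twist":0},
    {"tx":0,"ty":0,"tz":0,"twist":0},
    {"tx":0,"ty":0,"tz":0,"twist":0},
    {"tx":0,"ty":0,"tz":0,"twist":0},
  ],
)

```text
clock: 7.48
tool_pos: [0.5451, -0.3391, 0.0742]
eef_rot: [1.932, 2.471, 0.006]
ft_force: [12.4, 5.6, 0.3]
gripper_width: 0.0058
gripper_force: 15.0
```

>>> arm_command(
  steps=[
    {"tx":0,"ty":0,"tz":0,"twist":0},
    {"tx":0,"ty":0,"tz":0,"twist":0},
    {"tx":0,"ty":0,"tz":0,"twist":0},
    {"tx":0,"ty":0,"tz":-0.04,"twist":0},
    {"tx":0,"ty":0,"tz":-0.06,"twist":0},
    {"tx":0,"ty":0,"tz":-0.02,"twist":0},
    {"tx":0,"ty":0,"tz":0,"twist":0},
  ],
  gripper=-0.3,
)

```text
clock: 8.35
tool_pos: [0.5422, -0.3403, 0.1954]
eef_rot: [1.932, 2.473, -0.001]
ft_force: [-0.1, -0.6, -0.0]
gripper_width: 0.0307
gripper_force: 0.0
```

Run:
```python
from h import *
plan(.5711,-.2435,.190,14)
im=r.get_image('scene'); cv2.imwrite('pics/s1.png',cv2.resize(im['image'][165:245,120:240],(720,480),interpolation=cv2.INTER_CUBIC))
for c in('top','scene'):
    im=r.get_image(c)
    for t,z in[('switch_ridge',.08),('shutter_tab',.105)]:
        for d in r.mark_of(c,t)[:2]: print(c,t,d['confidence'],at(im,d['point'][1],d['point'][0],z))
```

```text
8.35 [ 0.5422 -0.3403  0.1954] [ 1.932e+00  2.473e+00 -1.000e-03] [-0.1 -0.6 -0. ] 0.030701198251832856 0.0
x [-0.242  0.97  -0.003] y [0.97  0.242 0.002]
twist -0.00 then tx 0.0869 ty 0.0514 tz 0.0054
top switch_ridge 0.6 [0.41804097 0.22615294 0.08      ]
top switch_ridge 0.18 [0.50321886 0.43914038 0.08      ]
top shutter_tab 0.6 [ 0.56607085 -0.24957684  0.105     ]
scene switch_ridge 0.6 [ 0.54234303 -0.33532669  0.08      ]
scene switch_ridge 0.56 [ 0.63036811 -0.45254892  0.08      ]
scene shutter_tab 0.55 [ 0.56152759 -0.2534443   0.105     ]
scene shutter_tab 0.28 [ 0.58459703 -0.05252445  0.105     ]
```

View pics/s1.png

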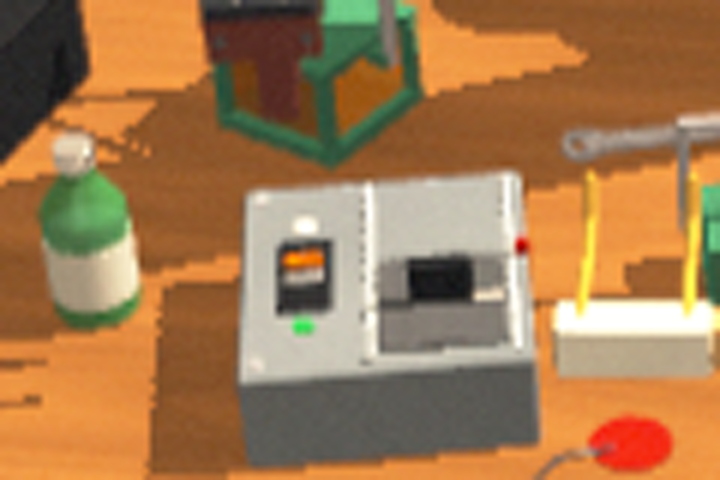

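The switch now looks off: the ridge is by the white dot at (303,262) in the crop, and the tab is at (440,280). Shutter next.

>>> arm_command(
  steps=[
    {"tx":0.0425,"ty":0.0245,"tz":0,"twist":0},
    {"tx":0.0425,"ty":0.0245,"tz":0,"twist":0},
    {"tx":0,"ty":0,"tz":0,"twist":0},
    {"tx":0,"ty":0,"tz":0.04,"twist":0},
    {"tx":0,"ty":0,"tz":0.04,"twist":0},
    {"tx":0,"ty":0,"tz":0.032,"twist":0},
    {"tx":0,"ty":0,"tz":0,"twist":0},
    {"tx":0,"ty":0,"tz":0,"twist":0},
  ],
  gripper=0.1,
)

```text
clock: 9.7
tool_pos: [0.5692, -0.246, 0.0825]
eef_rot: [1.934, 2.475, -0.0]
ft_force: [0.2, 0.5, -0.1]
gripper_width: 0.0483
gripper_force: 0.0
```

>>> arm_command(
  steps=[
    {"tx":0,"ty":0,"tz":0,"twist":0},
    {"tx":0,"ty":0,"tz":0,"twist":0},
    {"tx":0,"ty":0,"tz":0,"twist":0},
    {"tx":0,"ty":0,"tz":0,"twist":0},
    {"tx":0,"ty":0,"tz":0,"twist":0},
    {"tx":0,"ty":0,"tz":0,"twist":0},
  ],
  gripper=-1,
  newtons=40,
)

```text
clock: 10.45
tool_pos: [0.5696, -0.245, 0.0821]
eef_rot: [1.933, 2.475, 0.001]
ft_force: [3.0, 2.1, 2.3]
gripper_width: 0.0121
gripper_force: 40.0
```

>>> arm_command(
  steps=[
    {"tx":0,"ty":-0.01,"tz":0,"twist":0},
    {"tx":0,"ty":-0.01,"tz":0,"twist":0},
    {"tx":0,"ty":-0.01,"tz":0,"twist":0},
    {"tx":0,"ty":-0.01,"tz":0,"twist":0},
    {"tx":0,"ty":-0.006,"tz":0,"twist":0},
    {"tx":0,"ty":0,"tz":0,"twist":0},
    {"tx":0,"ty":0,"tz":0,"twist":0},
    {"tx":0,"ty":0,"tz":0,"twist":0},
  ],
)

```text
clock: 11.45
tool_pos: [0.5253, -0.2564, 0.0821]
eef_rot: [1.932, 2.474, 0.001]
ft_force: [5.7, 2.1, 1.9]
gripper_width: 0.0118
gripper_force: 40.0
```

Run:
```python
from h import *
t=r.get_image('top')['image'][145:225,290:370]; s=r.get_image('scene')['image'][175:245,150:230]
cv2.imwrite('pics/p1.png',cv2.hconcat([cv2.resize(t,(400,400),interpolation=cv2.INTER_CUBIC),cv2.resize(s,(400,400),interpolation=cv2.INTER_CUBIC)]))
```

```text
(no output)
```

View pics/p1.png

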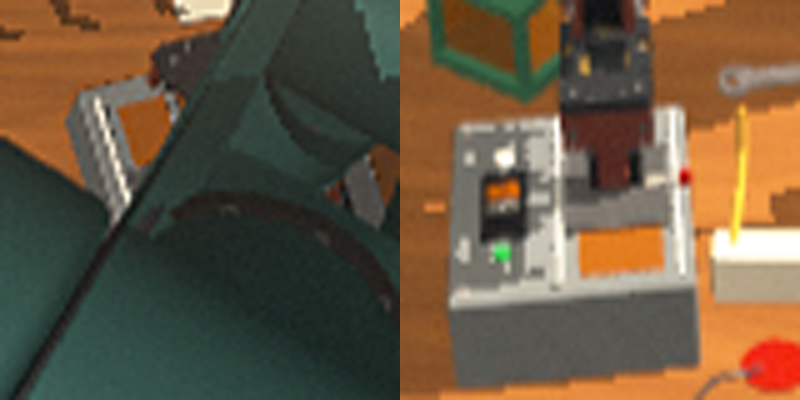

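The shutter is open, and the line at (655,180) is close to the pointer at (686,176). I'll release and clear the arm before measuring.

>>> arm_command(
  steps=[
    {"tx":0,"ty":0,"tz":0,"twist":0},
    {"tx":0,"ty":0,"tz":0,"twist":0},
    {"tx":0,"ty":0,"tz":0,"twist":0},
    {"tx":0,"ty":0,"tz":-0.06,"twist":0},
    {"tx":0,"ty":0,"tz":-0.05,"twist":0},
    {"tx":0.06,"ty":-0.015,"tz":0,"twist":0},
    {"tx":0.06,"ty":-0.015,"tz":0,"twist":0},
    {"tx":0.06,"ty":-0.015,"tz":0,"twist":0},
    {"tx":0,"ty":0,"tz":0,"twist":0},
    {"tx":0,"ty":0,"tz":0,"twist":0},
  ],
  gripper=0,
  newtons=25,
)

```text
clock: 12.8
tool_pos: [0.4375, -0.0929, 0.1921]
eef_rot: [1.932, 2.475, -0.0]
ft_force: [-0.2, 0.2, 0.3]
gripper_width: 0.0441
gripper_force: 0.0
```

Run:
```python
from h import *
plan(.431,-.0663,.19,13.3)
t=r.get_image('top')['image'][145:225,270:350]; s=r.get_image('scene')['image'][175:245,150:230]
cv2.imwrite('pics/p2.png',cv2.hconcat([cv2.resize(t,(400,400),interpolation=cv2.INTER_CUBIC),cv2.resize(s,(400,400),interpolation=cv2.INTER_CUBIC)]))
```

```text
12.8 [ 0.4375 -0.0929  0.1921] [ 1.932  2.475 -0.   ] [-0.2  0.2  0.3] 0.04412052684478931 0.0
x [-0.243  0.97  -0.001] y [0.97  0.243 0.001]
twist 0.75 then tx 0.0274 ty -0.0002 tz 0.0021
```

View pics/p2.png

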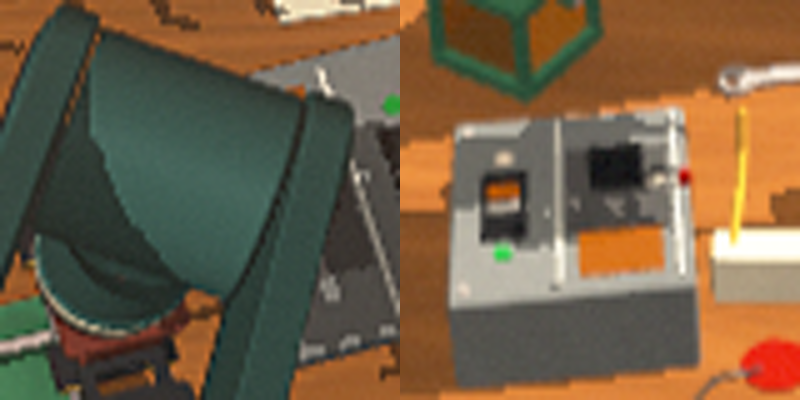

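>>> arm_command(
  steps=[
    {"tx":0.0274,"ty":0,"tz":0,"twist":0.7},
    {"tx":0,"ty":0,"tz":0,"twist":0},
    {"tx":0,"ty":0,"tz":0.04,"twist":0},
    {"tx":0,"ty":0,"tz":0.037,"twist":0},
    {"tx":0,"ty":0,"tz":0,"twist":0},
    {"tx":0,"ty":0,"tz":0,"twist":0},
  ],
)

```text
clock: 13.65
tool_pos: [0.4313, -0.0668, 0.1154]
eef_rot: [1.949, 2.463, 0.0]
ft_force: [-1.1, 0.3, 0.6]
gripper_width: 0.0445
gripper_force: 0.0
```

>>> arm_command(
  steps=[
    {"tx":0,"ty":0,"tz":0,"twist":0},
    {"tx":0,"ty":0,"tz":0,"twist":0},
    {"tx":0,"ty":0,"tz":0,"twist":0},
    {"tx":0,"ty":0,"tz":0,"twist":0},
    {"tx":0,"ty":0,"tz":0,"twist":0},
    {"tx":0,"ty":0,"tz":0,"twist":0},
  ],
  gripper=-1,
  newtons=25,
)

```text
clock: 14.4
tool_pos: [0.4309, -0.0659, 0.115]
eef_rot: [1.948, 2.463, 0.001]
ft_force: [1.3, 1.4, 3.3]
gripper_width: 0.0072
gripper_force: 25.0
```

>>> arm_command(
  steps=[
    {"tx":0,"ty":0,"tz":-0.03,"twist":0},
    {"tx":0,"ty":0,"tz":-0.04,"twist":0},
    {"tx":0,"ty":0,"tz":-0.04,"twist":0},
    {"tx":0,"ty":0,"tz":-0.007,"twist":6.2},
    {"tx":-0.0215,"ty":0.035,"tz":0,"twist":0},
    {"tx":-0.0215,"ty":0.035,"tz":0,"twist":0},
    {"tx":-0.0215,"ty":0.035,"tz":0,"twist":0},
    {"tx":0,"ty":0,"tz":0,"twist":0},
    {"tx":0,"ty":0,"tz":0,"twist":0},
  ],
)

```text
clock: 15.52
tool_pos: [0.5404, -0.1163, 0.2303]
eef_rot: [-2.077, -2.352, 0.003]
ft_force: [-0.5, -0.3, -3.7]
gripper_width: 0.0073
gripper_force: 25.0
```

Run:
```python
from h import *
plan(.6728,-.1008,.231,7.1)
s=r.get_image('scene')['image'][125:275,170:370]
cv2.imwrite('pics/g1.png',cv2.resize(s,(800,600),interpolation=cv2.INTER_CUBIC))
```

```text
15.525 [ 0.5404 -0.1163  0.2303] [-2.077 -2.352  0.003] [-0.5 -0.3 -3.7] 0.007267394134876097 24.998899698257446
x [-0.124  0.992  0.002] y [ 0.992  0.124 -0.004]
twist 0.01 then tx -0.0010 ty 0.1333 tz -0.0007
```

View pics/g1.png

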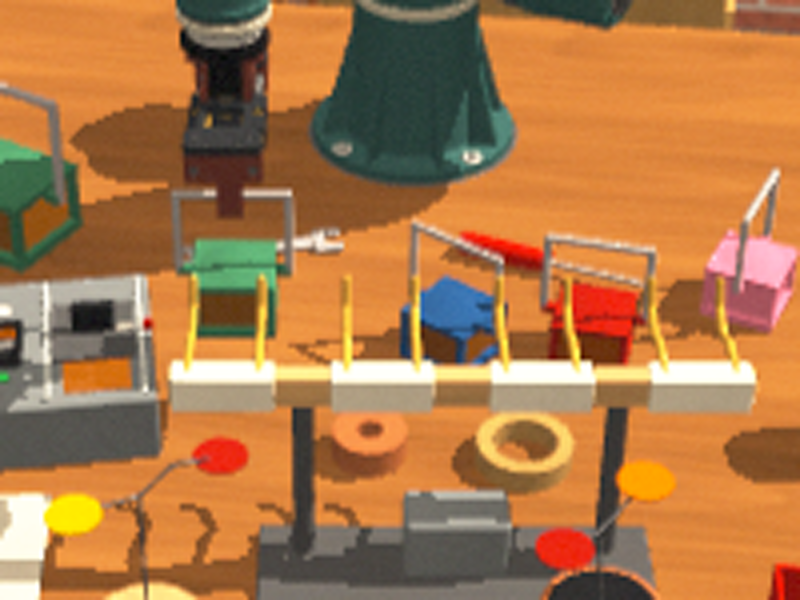

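Green is held level at (232,195), lined up with hook 0's bars at 193 and 262. Inserting.

>>> arm_command(
  steps=[
    {"tx":-0.001,"ty":0.01,"tz":-0.001,"twist":0},
    {"tx":0,"ty":0.02,"tz":0,"twist":0},
    {"tx":0,"ty":0.02,"tz":0,"twist":0},
    {"tx":0,"ty":0.02,"tz":0,"twist":0},
    {"tx":0,"ty":0.02,"tz":0,"twist":0},
    {"tx":0,"ty":0.02,"tz":0,"twist":0},
    {"tx":0,"ty":0.015,"tz":0,"twist":0},
    {"tx":0,"ty":0.0083,"tz":0,"twist":0},
    {"tx":0,"ty":0,"tz":0,"twist":0},
    {"tx":0,"ty":0,"tz":0,"twist":0},
    {"tx":0,"ty":0,"tz":0,"twist":0},
  ],
)

```text
clock: 16.95
tool_pos: [0.6742, -0.1014, 0.2328]
eef_rot: [-2.08, -2.355, 0.0]
ft_force: [-0.2, -0.5, -3.2]
gripper_width: 0.0073
gripper_force: 25.0
```

>>> arm_command(
  steps=[
    {"tx":0,"ty":0,"tz":0.01,"twist":0},
    {"tx":0,"ty":0,"tz":0.01,"twist":0},
    {"tx":0,"ty":0,"tz":0.01,"twist":0},
    {"tx":0,"ty":0,"tz":0.008,"twist":0},
    {"tx":0,"ty":0,"tz":0.003,"twist":0},
    {"tx":0,"ty":0,"tz":0,"twist":0},
    {"tx":0,"ty":0,"tz":0,"twist":0},
  ],
)

```text
clock: 17.82
tool_pos: [0.6751, -0.1014, 0.1921]
eef_rot: [2.079, 2.354, 0.0]
ft_force: [0.9, -0.5, -3.5]
gripper_width: 0.0071
gripper_force: 25.0
```

>>> arm_command(
  steps=[
    {"tx":0,"ty":0,"tz":0.003,"twist":0},
    {"tx":0,"ty":0,"tz":0.002,"twist":0},
    {"tx":0,"ty":0,"tz":0,"twist":0},
    {"tx":0,"ty":0,"tz":0,"twist":0},
  ],
)

```text
clock: 18.32
tool_pos: [0.6748, -0.1013, 0.1868]
eef_rot: [2.079, 2.355, 0.0]
ft_force: [-0.8, 1.0, -2.8]
gripper_width: 0.0075
gripper_force: 25.0
```

>>> arm_command(
  steps=[
    {"tx":0,"ty":0,"tz":0.003,"twist":0},
    {"tx":0,"ty":0,"tz":0,"twist":0},
    {"tx":0,"ty":0,"tz":0,"twist":0},
  ],
)

```text
clock: 18.7
tool_pos: [0.6751, -0.1014, 0.1862]
eef_rot: [2.078, 2.354, 0.001]
ft_force: [-4.2, 1.0, 10.7]
gripper_width: 0.0077
gripper_force: 25.0
```

>>> arm_command(
  steps=[
    {"tx":0,"ty":0,"tz":0,"twist":0},
    {"tx":0,"ty":0,"tz":0,"twist":0},
    {"tx":0,"ty":0,"tz":0,"twist":0},
    {"tx":0,"ty":0,"tz":-0.02,"twist":0},
    {"tx":0,"ty":0,"tz":-0.04,"twist":0},
    {"tx":0,"ty":0,"tz":-0.04,"twist":0},
    {"tx":0,"ty":-0.06,"tz":0,"twist":0},
    {"tx":0,"ty":-0.06,"tz":0,"twist":0},
    {"tx":0,"ty":-0.06,"tz":0,"twist":0},
    {"tx":0,"ty":0,"tz":0,"twist":0},
    {"tx":0,"ty":0,"tz":0,"twist":0},
  ],
  gripper=-0.3,
)

```text
clock: 20.08
tool_pos: [0.4972, -0.1239, 0.2842]
eef_rot: [2.079, 2.353, 0.001]
ft_force: [0.1, 0.2, -0.0]
gripper_width: 0.0307
gripper_force: 0.0
```

Run:
```python
from h import *
plan(.4177,.076,.19,-32.7)
for c in('top','scene'):
    im=r.get_image(c)
    for t,z in[('lantern_blue_bar',.132),('lantern_red_bar',.132),('lantern_green_bar',.204)]:
        for d in r.mark_of(c,t)[:2]: print(c,t,round(d['confidence'],2),np.round(d['point']),at(im,d['point'][1],d['point'][0],z).round(4))
    if c=='top': t=im['image'][100:240,130:330]
cv2.imwrite('pics/g2.png',cv2.resize(t,(800,560),interpolation=cv2.INTER_CUBIC))
```

```text
20.075 [ 0.4972 -0.1239  0.2842] [2.079e+00 2.353e+00 1.000e-03] [ 0.1  0.2 -0. ] 0.03071447981839563 0.0
x [-0.123  0.992 -0.001] y [0.992 0.123 0.002]
twist 39.78 then tx 0.1253 ty -0.1749 tz 0.0942
top lantern_blue_bar 0.91 [219. 227.] [0.417  0.0845 0.132 ]
top lantern_red_bar 0.31 [218. 231.] [0.4203 0.0711 0.132 ]
top lantern_green_bar 0.89 [262. 392.] [ 0.2787 -0.3971  0.204 ]
top lantern_green_bar 0.69 [260. 131.] [0.2904 0.3534 0.204 ]
scene lantern_blue_bar 0.74 [204. 170.] [ 0.5944 -0.3221  0.132 ]
scene lantern_blue_bar 0.62 [186. 283.] [0.4229 0.0738 0.132 ]
scene lantern_red_bar 0.91 [186. 318.] [0.4098 0.2063 0.132 ]
scene lantern_red_bar 0.56 [259. 280.] [0.8319 0.0976 0.132 ]
scene lantern_green_bar 0.9 [147. 170.] [ 0.3103 -0.3934  0.204 ]
scene lantern_green_bar 0.6 [174. 361.] [0.4184 0.3596 0.204 ]Traceback (most recent call last):
  File "<stdin>", line 8, in <module>
cv2.error: OpenCV(4.12.0) :-1: error: (-5:Bad argument) in function 'resize'
> Overload resolution failed:
>  - src is not a numpy array, neither a scalar
>  - Expected Ptr<cv::UMat> for argument 'src'
```

>>> arm_command(
  steps=[
    {"tx":0,"ty":0,"tz":0,"twist":9.95},
    {"tx":0,"ty":0,"tz":0,"twist":9.95},
    {"tx":0,"ty":0,"tz":0,"twist":9.95},
    {"tx":0,"ty":0,"tz":0,"twist":9.95},
    {"tx":0.0313,"ty":-0.0437,"tz":0.02,"twist":0},
    {"tx":0.0313,"ty":-0.0437,"tz":0.02,"twist":0},
    {"tx":0.0313,"ty":-0.0437,"tz":0.02,"twist":0},
    {"tx":0.0313,"ty":-0.0437,"tz":0.034,"twist":0},
    {"tx":0,"ty":0,"tz":0,"twist":0},
    {"tx":0,"ty":0,"tz":0,"twist":0},
  ],
  gripper=0.1,
)

```text
clock: 21.72
tool_pos: [0.418, 0.0751, 0.1907]
eef_rot: [2.755, 1.508, 0.001]
ft_force: [0.5, -0.1, -0.0]
gripper_width: 0.0482
gripper_force: 0.0
```

Run:
```python
from h import *
plan(.4185,.0755,.115,-32.7)
im=r.get_image('top');s=r.get_image('scene')
cv2.imwrite('pics/b1.png',cv2.hconcat([cv2.resize(im['image'][190:250,190:270],(400,300),interpolation=cv2.INTER_CUBIC),cv2.resize(s['image'][150:240,200:320],(400,300),interpolation=cv2.INTER_CUBIC)]))
```

```text
21.725 [0.418  0.0751 0.1907] [2.755e+00 1.508e+00 1.000e-03] [ 0.5 -0.1 -0. ] 0.04819901518828431 0.0
x [0.539 0.842 0.   ] y [ 0.842 -0.539  0.001]
twist 0.08 then tx 0.0006 ty 0.0003 tz 0.0757
```

View pics/b1.png

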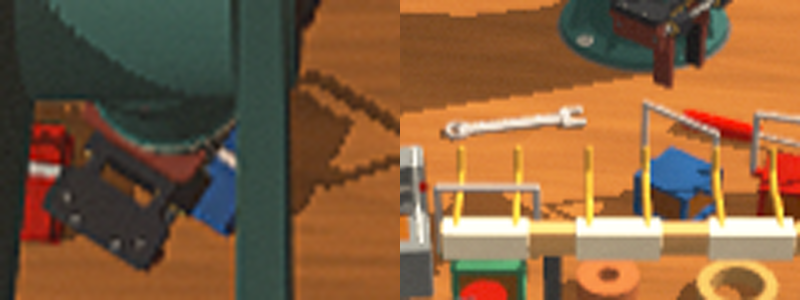

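Green hangs on hook 0 at (490,185) in the right half, and blue stands unmoved under the gripper. Descending onto blue.

>>> arm_command(
  steps=[
    {"tx":0,"ty":0,"tz":0.04,"twist":0},
    {"tx":0,"ty":0,"tz":0.036,"twist":0},
    {"tx":0,"ty":0,"tz":0,"twist":0},
    {"tx":0,"ty":0,"tz":0,"twist":0},
  ],
)

```text
clock: 22.32
tool_pos: [0.4185, 0.0746, 0.1154]
eef_rot: [2.757, 1.504, 0.002]
ft_force: [-0.4, -0.2, 0.2]
gripper_width: 0.0483
gripper_force: 0.0
```

>>> arm_command(
  steps=[
    {"tx":0,"ty":0,"tz":0,"twist":0},
    {"tx":0,"ty":0,"tz":0,"twist":0},
    {"tx":0,"ty":0,"tz":0,"twist":0},
    {"tx":0,"ty":0,"tz":0,"twist":0},
    {"tx":0,"ty":0,"tz":0,"twist":0},
    {"tx":0,"ty":0,"tz":0,"twist":0},
  ],
  gripper=-1,
)

```text
clock: 23.08
tool_pos: [0.4172, 0.0751, 0.1143]
eef_rot: [2.756, 1.507, -0.0]
ft_force: [0.5, -0.5, 1.1]
gripper_width: 0.0071
gripper_force: 25.0
```

>>> arm_command(
  steps=[
    {"tx":0,"ty":0,"tz":-0.03,"twist":0},
    {"tx":0,"ty":0,"tz":-0.04,"twist":0},
    {"tx":0,"ty":0,"tz":-0.04,"twist":0},
    {"tx":0,"ty":0,"tz":-0.0075,"twist":-9.95},
    {"tx":0,"ty":0,"tz":0,"twist":-9.95},
    {"tx":0,"ty":0,"tz":0,"twist":-9.95},
    {"tx":0,"ty":0,"tz":0,"twist":-9.95},
    {"tx":-0.0254,"ty":0.034,"tz":0,"twist":0},
    {"tx":-0.0254,"ty":0.034,"tz":0,"twist":0},
    {"tx":-0.0254,"ty":0.034,"tz":0,"twist":0},
    {"tx":0,"ty":0,"tz":0,"twist":0},
    {"tx":0,"ty":0,"tz":0,"twist":0},
  ],
)

```text
clock: 24.58
tool_pos: [0.526, 0.0127, 0.2307]
eef_rot: [-2.078, -2.352, 0.003]
ft_force: [-0.7, 0.1, -3.7]
gripper_width: 0.0071
gripper_force: 25.0
```

Run:
```python
from h import *
plan(.6567,.0282,.231,7.1)
```

```text
24.575 [0.526  0.0127 0.2307] [-2.078 -2.352  0.003] [-0.7  0.1 -3.7] 0.007096623195587772 24.998668134212494
x [-0.123  0.992  0.001] y [ 0.992  0.123 -0.004]
twist -0.01 then tx -0.0007 ty 0.1316 tz -0.0003
```

>>> arm_command(
  steps=[
    {"tx":-0.001,"ty":0.01,"tz":-0.001,"twist":0},
    {"tx":0,"ty":0.02,"tz":0,"twist":0},
    {"tx":0,"ty":0.02,"tz":0,"twist":0},
    {"tx":0,"ty":0.02,"tz":0,"twist":0},
    {"tx":0,"ty":0.02,"tz":0,"twist":0},
    {"tx":0,"ty":0.02,"tz":0,"twist":0},
    {"tx":0,"ty":0.013,"tz":0,"twist":0},
    {"tx":0,"ty":0.0075,"tz":0,"twist":0},
    {"tx":0,"ty":0,"tz":0,"twist":0},
    {"tx":0,"ty":0,"tz":0,"twist":0},
    {"tx":0,"ty":0,"tz":0,"twist":0},
  ],
)

```text
clock: 25.95
tool_pos: [0.6567, 0.0274, 0.2328]
eef_rot: [-2.079, -2.355, 0.001]
ft_force: [-0.2, 0.0, -4.0]
gripper_width: 0.0075
gripper_force: 25.0
```

>>> arm_command(
  steps=[
    {"tx":0,"ty":0,"tz":0.01,"twist":0},
    {"tx":0,"ty":0,"tz":0.01,"twist":0},
    {"tx":0,"ty":0,"tz":0.01,"twist":0},
    {"tx":0,"ty":0,"tz":0.008,"twist":0},
    {"tx":0,"ty":0,"tz":0.005,"twist":0},
    {"tx":0,"ty":0,"tz":0.004,"twist":0},
    {"tx":0,"ty":0,"tz":0,"twist":0},
    {"tx":0,"ty":0,"tz":0,"twist":0},
  ],
)

```text
clock: 26.95
tool_pos: [0.6574, 0.0275, 0.186]
eef_rot: [2.079, 2.355, 0.0]
ft_force: [-0.4, -0.8, -2.5]
gripper_width: 0.0071
gripper_force: 25.0
```

>>> arm_command(
  steps=[
    {"tx":0,"ty":0,"tz":0.003,"twist":0},
    {"tx":0,"ty":0,"tz":0,"twist":0},
    {"tx":0,"ty":0,"tz":0,"twist":0},
  ],
)

```text
clock: 27.32
tool_pos: [0.6577, 0.0275, 0.1855]
eef_rot: [2.078, 2.354, 0.002]
ft_force: [-5.0, 0.2, 12.3]
gripper_width: 0.007
gripper_force: 25.0
```

>>> arm_command(
  steps=[
    {"tx":0,"ty":0,"tz":0,"twist":0},
    {"tx":0,"ty":0,"tz":0,"twist":0},
    {"tx":0,"ty":0,"tz":0,"twist":0},
    {"tx":0,"ty":0,"tz":-0.02,"twist":0},
    {"tx":0,"ty":0,"tz":-0.04,"twist":0},
    {"tx":0,"ty":0,"tz":-0.04,"twist":0},
    {"tx":0,"ty":-0.06,"tz":0,"twist":0},
    {"tx":0,"ty":-0.06,"tz":0,"twist":0},
    {"tx":0,"ty":-0.06,"tz":0,"twist":0},
    {"tx":0,"ty":0,"tz":0,"twist":0},
    {"tx":0,"ty":0,"tz":0,"twist":0},
  ],
  gripper=-0.3,
)

```text
clock: 28.7
tool_pos: [0.4796, 0.0051, 0.2833]
eef_rot: [2.079, 2.353, 0.002]
ft_force: [0.7, -0.9, 0.2]
gripper_width: 0.0306
gripper_force: 0.0
```

Run:
```python
from h import *
plan(.406,.2085,.19,-6.6)
ims=[]
for c in('top','scene'):
    im=r.get_image(c)
    for t,z in[('lantern_red_bar',.132)]:
        for d in r.mark_of(c,t)[:2]: print(c,t,round(d['confidence'],2),np.round(d['point']),at(im,d['point'][1],d['point'][0],z).round(4))
    ims.append(im['image'])
cv2.imwrite('pics/b2.png',cv2.hconcat([cv2.resize(ims[0][190:250,150:230],(400,300),interpolation=cv2.INTER_CUBIC),cv2.resize(ims[1][150:240,220:340],(400,300),interpolation=cv2.INTER_CUBIC)]))
```

```text
28.7 [0.4796 0.0051 0.2833] [2.079e+00 2.353e+00 2.000e-03] [ 0.7 -0.9  0.2] 0.03063129008260126 0.0
x [-0.124  0.992 -0.   ] y [0.992 0.124 0.002]
twist 13.69 then tx 0.1936 ty -0.0965 tz 0.0933
top lantern_red_bar 0.66 [224. 187.] [0.4022 0.2092 0.132 ]
scene lantern_red_bar 0.78 [185. 321.] [0.3992 0.2198 0.132 ]
```

View pics/b2.png

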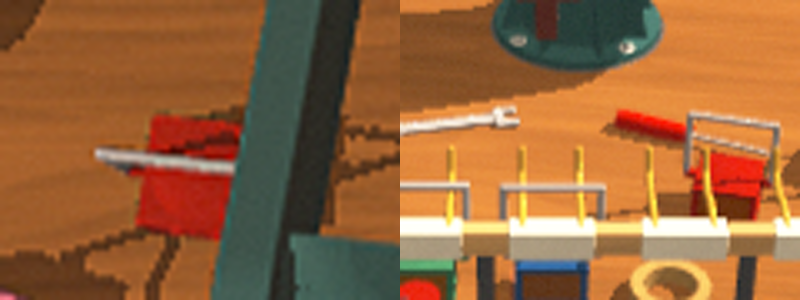

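Blue hangs on hook 1, and red is unmoved with its left bar end still at raw (169.6,220.4). Going for red.

>>> arm_command(
  steps=[
    {"tx":0,"ty":0,"tz":0,"twist":6.85},
    {"tx":0,"ty":0,"tz":0,"twist":6.85},
    {"tx":0.0487,"ty":-0.0243,"tz":0.02,"twist":0},
    {"tx":0.0487,"ty":-0.0243,"tz":0.02,"twist":0},
    {"tx":0.0487,"ty":-0.0243,"tz":0.02,"twist":0},
    {"tx":0.0487,"ty":-0.0243,"tz":0.033,"twist":0},
    {"tx":0,"ty":0,"tz":0,"twist":0},
    {"tx":0,"ty":0,"tz":0,"twist":0},
    {"tx":0,"ty":0,"tz":0.04,"twist":0},
    {"tx":0,"ty":0,"tz":0.036,"twist":0},
    {"tx":0,"ty":0,"tz":0,"twist":0},
    {"tx":0,"ty":0,"tz":0,"twist":0},
  ],
  gripper=0.1,
)

```text
clock: 30.4
tool_pos: [0.4066, 0.2085, 0.1157]
eef_rot: [2.346, 2.088, 0.003]
ft_force: [-0.1, -0.3, -0.5]
gripper_width: 0.0486
gripper_force: 0.0
```

>>> arm_command(
  steps=[
    {"tx":0,"ty":0,"tz":0,"twist":0},
    {"tx":0,"ty":0,"tz":0,"twist":0},
    {"tx":0,"ty":0,"tz":0,"twist":0},
    {"tx":0,"ty":0,"tz":0,"twist":0},
    {"tx":0,"ty":0,"tz":0,"twist":0},
    {"tx":0,"ty":0,"tz":0,"twist":0},
  ],
  gripper=-1,
)

```text
clock: 31.15
tool_pos: [0.4052, 0.209, 0.1144]
eef_rot: [2.345, 2.09, 0.001]
ft_force: [1.3, -0.3, 0.8]
gripper_width: 0.0071
gripper_force: 25.0
```

>>> arm_command(
  steps=[
    {"tx":0,"ty":0,"tz":-0.03,"twist":0},
    {"tx":0,"ty":0,"tz":-0.04,"twist":0},
    {"tx":0,"ty":0,"tz":-0.04,"twist":0},
    {"tx":0,"ty":0,"tz":-0.0075,"twist":-6.85},
    {"tx":0,"ty":0,"tz":0,"twist":-6.85},
    {"tx":-0.027,"ty":0.0324,"tz":0,"twist":0},
    {"tx":-0.027,"ty":0.0324,"tz":0,"twist":0},
    {"tx":-0.027,"ty":0.0324,"tz":0,"twist":0},
    {"tx":0,"ty":0,"tz":0,"twist":0},
    {"tx":0,"ty":0,"tz":0,"twist":0},
  ],
)

```text
clock: 32.4
tool_pos: [0.5097, 0.1406, 0.2308]
eef_rot: [-2.078, -2.353, 0.004]
ft_force: [0.1, -0.2, -3.9]
gripper_width: 0.0071
gripper_force: 25.0
```

Run:
```python
from h import *
plan(.6407,.1572,.231,7.1)
```

```text
32.4 [0.5097 0.1406 0.2308] [-2.078 -2.353  0.004] [ 0.1 -0.2 -3.9] 0.007134516203297866 24.99888002872467
x [-0.123  0.992  0.   ] y [ 0.992  0.123 -0.003]
twist -0.02 then tx 0.0003 ty 0.1320 tz -0.0002
```

>>> arm_command(
  steps=[
    {"tx":0,"ty":0.01,"tz":-0.001,"twist":0},
    {"tx":0,"ty":0.02,"tz":0,"twist":0},
    {"tx":0,"ty":0.02,"tz":0,"twist":0},
    {"tx":0,"ty":0.02,"tz":0,"twist":0},
    {"tx":0,"ty":0.02,"tz":0,"twist":0},
    {"tx":0,"ty":0.02,"tz":0,"twist":0},
    {"tx":0,"ty":0.013,"tz":0,"twist":0},
    {"tx":0,"ty":0.008,"tz":0,"twist":0},
    {"tx":0,"ty":0,"tz":0,"twist":0},
    {"tx":0,"ty":0,"tz":0,"twist":0},
    {"tx":0,"ty":0,"tz":0,"twist":0},
  ],
)

```text
clock: 33.78
tool_pos: [0.6407, 0.1568, 0.2329]
eef_rot: [-2.079, -2.355, 0.001]
ft_force: [0.6, 0.0, -3.6]
gripper_width: 0.0077
gripper_force: 25.0
```

>>> arm_command(
  steps=[
    {"tx":0,"ty":0,"tz":0.01,"twist":0},
    {"tx":0,"ty":0,"tz":0.01,"twist":0},
    {"tx":0,"ty":0,"tz":0.01,"twist":0},
    {"tx":0,"ty":0,"tz":0.008,"twist":0},
    {"tx":0,"ty":0,"tz":0.005,"twist":0},
    {"tx":0,"ty":0,"tz":0.004,"twist":0},
    {"tx":0,"ty":0,"tz":0.002,"twist":0},
    {"tx":0,"ty":0,"tz":0,"twist":0},
    {"tx":0,"ty":0,"tz":0,"twist":0},
  ],
)

```text
clock: 34.9
tool_pos: [0.6415, 0.1568, 0.1857]
eef_rot: [2.079, 2.354, 0.001]
ft_force: [-2.9, -1.1, 5.7]
gripper_width: 0.0073
gripper_force: 25.0
```

>>> arm_command(
  steps=[
    {"tx":0,"ty":0,"tz":0,"twist":0},
    {"tx":0,"ty":0,"tz":0,"twist":0},
    {"tx":0,"ty":0,"tz":0,"twist":0},
    {"tx":0,"ty":0,"tz":-0.02,"twist":0},
    {"tx":0,"ty":0,"tz":-0.04,"twist":0},
    {"tx":0,"ty":0,"tz":-0.04,"twist":0},
    {"tx":0,"ty":-0.06,"tz":0,"twist":0},
    {"tx":0,"ty":-0.06,"tz":0,"twist":0},
    {"tx":0,"ty":-0.06,"tz":0,"twist":0},
    {"tx":0,"ty":0,"tz":0,"twist":0},
    {"tx":0,"ty":0,"tz":0,"twist":0},
  ],
  gripper=-0.3,
)

```text
clock: 36.28
tool_pos: [0.4636, 0.1347, 0.2845]
eef_rot: [2.078, 2.354, 0.003]
ft_force: [1.1, -0.3, 0.3]
gripper_width: 0.0307
gripper_force: 0.0
```

Run:
```python
from h import *
st()
t=r.get_image('top')['image']; s=r.get_image('scene')['image']
f=lambda i,n: cv2.resize(i,n,interpolation=cv2.INTER_CUBIC)
cv2.imwrite('pics/e1.png',cv2.vconcat([cv2.hconcat([f(t[150:220,290:370],(400,350)),f(s[175:235,160:228],(400,350))]),f(s[170:260,190:390],(800,250))]))
```

```text
36.275 [0.4636 0.1347 0.2845] [2.078 2.354 0.003] [ 1.1 -0.3  0.3] 0.03069676857523047 0.0
x [-0.124  0.992 -0.   ] y [0.992 0.124 0.002]
```

View pics/e1.png

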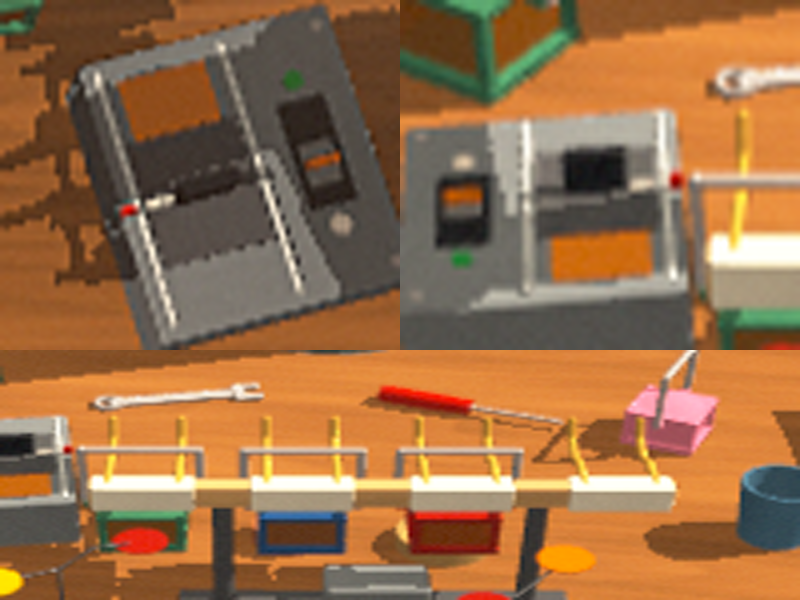

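All three lanterns hang on their hooks. The line end at (148,205) extends across to the pointer at (128,211), so the shutter is level, and the switch is off. Switching back on.

Run:
```python
from h import *
plan(.5442,-.3391,.18,14)
```

```text
36.375 [0.4645 0.1347 0.2843] [2.079e+00 2.354e+00 2.000e-03] [-0.4  0.4  0.4] 0.03085565532118088 0.0
x [-0.124  0.992 -0.   ] y [0.992 0.124 0.002]
twist -6.90 then tx -0.4790 ty -0.0373 tz 0.1043
```

>>> arm_command(
  steps=[
    {"tx":0,"ty":0,"tz":0,"twist":-6.9},
    {"tx":-0.0532,"ty":-0.0041,"tz":0,"twist":0},
    {"tx":-0.0532,"ty":-0.0041,"tz":0,"twist":0},
    {"tx":-0.0532,"ty":-0.0041,"tz":0,"twist":0},
    {"tx":-0.0532,"ty":-0.0041,"tz":0,"twist":0},
    {"tx":-0.0532,"ty":-0.0041,"tz":0,"twist":0},
    {"tx":-0.0532,"ty":-0.0041,"tz":0,"twist":0},
    {"tx":-0.0532,"ty":-0.0041,"tz":0,"twist":0},
    {"tx":-0.0532,"ty":-0.0041,"tz":0.05,"twist":0},
    {"tx":-0.0532,"ty":-0.0041,"tz":0.05,"twist":0},
    {"tx":0,"ty":0,"tz":0,"twist":0},
    {"tx":0,"ty":0,"tz":0,"twist":0},
  ],
)

```text
clock: 37.88
tool_pos: [0.5409, -0.324, 0.198]
eef_rot: [-1.934, -2.475, -0.0]
ft_force: [0.4, 0.6, 1.0]
gripper_width: 0.0306
gripper_force: 0.0
```

Run:
```python
from h import *
plan(.5442,-.3391,.075,14)
```

```text
37.875 [ 0.5409 -0.324   0.198 ] [-1.934 -2.475 -0.   ] [0.4 0.6 1. ] 0.030561804535692766 0.0
x [-0.242  0.97   0.001] y [ 0.97   0.242 -0.   ]
twist -0.02 then tx -0.0155 ty -0.0004 tz 0.1230
```

>>> arm_command(
  steps=[
    {"tx":-0.0155,"ty":0,"tz":0.03,"twist":0},
    {"tx":0,"ty":0,"tz":0.04,"twist":0},
    {"tx":0,"ty":0,"tz":0.03,"twist":0},
    {"tx":0,"ty":0,"tz":0.0225,"twist":0},
    {"tx":0,"ty":0,"tz":0,"twist":0},
    {"tx":0,"ty":0,"tz":0,"twist":0},
  ],
)

```text
clock: 38.62
tool_pos: [0.5454, -0.3389, 0.0779]
eef_rot: [1.931, 2.474, 0.0]
ft_force: [0.8, -0.1, 0.1]
gripper_width: 0.0308
gripper_force: 0.0
```

>>> arm_command(
  steps=[
    {"tx":0,"ty":0,"tz":0,"twist":0},
    {"tx":0,"ty":0,"tz":0,"twist":0},
    {"tx":0,"ty":0,"tz":0,"twist":0},
    {"tx":0,"ty":0,"tz":0,"twist":0},
    {"tx":0,"ty":0,"tz":0,"twist":0},
    {"tx":0,"ty":0,"tz":0,"twist":0},
  ],
  gripper=-1,
  newtons=15,
)

```text
clock: 39.38
tool_pos: [0.5452, -0.3388, 0.0766]
eef_rot: [1.933, 2.474, 0.001]
ft_force: [3.5, 3.1, 4.5]
gripper_width: 0.0057
gripper_force: 15.0
```

>>> arm_command(
  steps=[
    {"tx":0,"ty":0.005,"tz":0,"twist":0},
    {"tx":0,"ty":0.005,"tz":0,"twist":0},
    {"tx":0,"ty":0.005,"tz":0,"twist":0},
    {"tx":0,"ty":0.003,"tz":0,"twist":0},
    {"tx":0,"ty":0,"tz":0,"twist":0},
    {"tx":0,"ty":0,"tz":0,"twist":0},
    {"tx":0,"ty":0,"tz":0,"twist":0},
  ],
)

```text
clock: 40.25
tool_pos: [0.5607, -0.3348, 0.0766]
eef_rot: [-1.933, -2.476, 0.002]
ft_force: [-0.2, 0.7, 7.6]
gripper_width: 0.0057
gripper_force: 15.0
```

>>> arm_command(
  steps=[
    {"tx":0,"ty":0,"tz":0,"twist":0},
    {"tx":0,"ty":0,"tz":0,"twist":0},
    {"tx":0,"ty":0,"tz":0,"twist":0},
    {"tx":0,"ty":0,"tz":-0.04,"twist":0},
    {"tx":0,"ty":0,"tz":-0.06,"twist":0},
    {"tx":0,"ty":-0.05,"tz":-0.02,"twist":0},
    {"tx":0,"ty":-0.05,"tz":0,"twist":0},
    {"tx":0,"ty":0,"tz":0,"twist":0},
    {"tx":0,"ty":0,"tz":0,"twist":0},
  ],
  gripper=-0.3,
)

```text
clock: 41.38
tool_pos: [0.4648, -0.3587, 0.1959]
eef_rot: [1.935, 2.475, 0.0]
ft_force: [-0.2, -0.7, -0.5]
gripper_width: 0.0304
gripper_force: 0.0
```

Run:
```python
from h import *
st()
s=r.get_image('scene')['image']
f=lambda i,n: cv2.resize(i,n,interpolation=cv2.INTER_CUBIC)
cv2.imwrite('pics/e2.png',cv2.vconcat([f(s[165:245,150:270],(600,400)),f(s[170:260,190:390],(600,200))]))
```

```text
41.375 [ 0.4648 -0.3587  0.1959] [1.935 2.475 0.   ] [-0.2 -0.7 -0.5] 0.030367930211677586 0.0
x [-0.241  0.97  -0.   ] y [0.97  0.241 0.001]
```

View pics/e2.png

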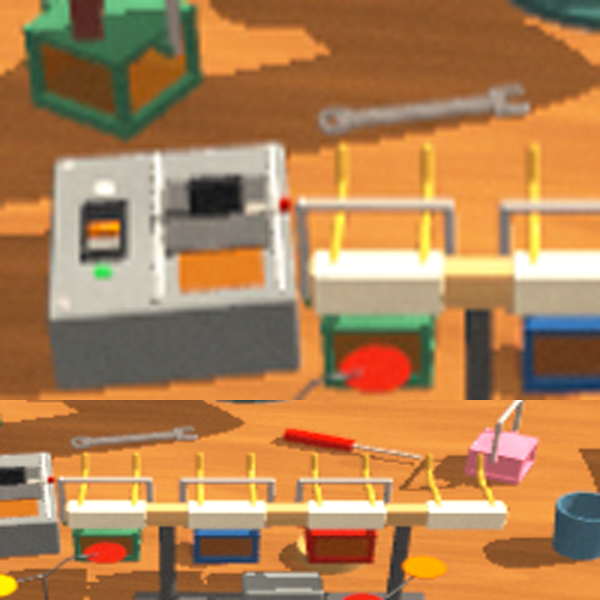

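The ridge at (103,228) is back in its original on position, and the lanterns and shutter are in place with nothing touched. Handing in.

```bash
python3 -c "
from h import *
print(r.close_job())"
```

```text
the job is handed in; nothing more can be done
None
```

I've handed the job in, and the hand-in call gave no verdict. In the last pictures, the red, blue and green lanterns (no yellow one was there) hang on hooks 2, 1 and 0, the shutter's line is level with the pointer, and the switch is back on.

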